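# Line up the reagent bottles by size on the drip tray

### The arm

A 7-joint arm with a two-finger parallel gripper is mounted at the origin on the work surface. World frame = base frame: x ahead of the robot, y to its left, z up, the work surface at z = 0. Lengths are in mm, angles in rad, forces in N, time in s.
With the tool pointing down it reaches from about 350 to 775 mm from the base axis. Payload 3.1 kg.
Tool frame: the origin (TCP) lies at the very end of the fingers, on their centre line; the grasp point (between the pads) lies 19 mm behind it (manip.hold_point_z is the distance from the TCP to the grasp point, in mm); z points along the fingers, y is the line along which they close (so a half turn about z gives the same grasp; the last joint's range is limited). The gripper opens to 85 mm and grips with 20 to 120 N. Pads are 22 mm wide; open, the fingers measure 114 mm over their backs; the gripper's body (76 mm by 85 mm) begins 54 mm behind the grasp point. The pads swing forward as they close: fully open they stand 13 mm farther back than shut.
Start: joints at [1.262, 0.311, 0.014, 1.512, -0.004, 1.319, -0.027], TCP at [145.038, -530.548, 231.304] pointing down, gripper open.
Joint ranges: [-2.7, 2.7], [-0.3, 1.91], [-1.27, 1.3], [0.12, 2.57], [-1.44, 4.58], [0.2, 2.03], [-3.05, 3.05]. Speed limits (rad/s): [2.79, 2.79, 3.14, 3.14, 3.14, 3.14, 3.14].

### API

Orientations are given as a rotation vector (axis times angle).
In Python, from cell import manip, cams, job gives the robot as it stands.
- The arm moves only by the shell command python3 -m jog 'ROWS' [OPENING] [FORCE]. ROWS is a JSON list of rows, 1 to 5 of them, each an object with the fields dx, dy, dz (the shift in mm), ax, ay, az (a rotation vector in rad); a field left out counts as zero; each row shifts and turns the commanded pose from where the row before left it, along the tool's axes as they then stand; what a row does not reach is not made up. A row lasts 1/12 s, in which the tool goes at most 41.7 mm and 0.125 rad, less where a joint would pass 70% of its speed; a pose out of reach is approached as far as the arm can. OPENING is the opening from 0.0 (shut) to 1.0 (fully open), set as the command begins (- or left out keeps the last). The fingers move at their own pace and stop on an object; FORCE is the grip in N (left out, the last holds). Time passes only in rows, so rows that do not move let the fingers close. It prints the time, the measured TCP pose, the force, the opening and the grip force at its end. Input that does not fit is refused with a message, and nothing moves.
- manip.observe(): the state, without advancing time (a new reading comes with each control period).
- cams.get_image(name): name is "scene" or "top"; returns the picture (384x512x3 uint8, blue, green, red); there is no depth.
- cams.camera_model(name): a dict with "fx", "fy", "cx", "cy" (pixels), "origin" and "rotation" of the camera in the world. Camera axes: x right, y up, looking along -z (the intrinsics and any distortion apply to the point x, -y, -z); pixel columns grow to the right and rows downward; lengths in mm; the calibration is good to about 2 mm. A picture is of the moment at which its call begins. camera_model takes no time and is no camera call.
- job.hand_in(): hands the job in; it is judged then, once.
The state is a dict: "t": time; "joints": joint angles; "joint_vel": joint speeds; "joint_torque": joint torques, N m; "eef_pos": TCP position; "tcp_rot": TCP orientation; "contact_force": force on the tool from outside, world axes, zero at the start; "wrist_torque": the same for the moment, N m; "grip_width": opening from 0.0 (shut) to 1.0 (fully open); "grip_force": force on a finger pad.
Only numpy, scipy, OpenCV 4.12 (cv2) and the standard library are available. Lean on these libraries where they do the work, as an engineer would, in place of code of your own. Each camera call takes 0.05 s, during which the arm holds its last target. There are 200 camera calls.

### The job

The largest of the five amber, blue-capped bottles already stands at one end of the steel drip tray; leave it where it is. Take the other four from the worktop and line them up beside it on the tray's free rubber mats in falling order of size, so that the smallest ends up at the other end of the row. Stand each one upright in the middle of its mat and set it down gently: they are glass, so none may be dropped or knocked over.

Things in the scene. Friction and masses are not known exactly. Their poses are not given: they have to be found in the camera images.
- bottle_500: Amber glass bottle, paper label, 500 ml: body 86 mm across, 181 mm tall over its fluted blue screw cap (54 mm across, 27 mm high, on the axis, tight); sloping shoulder below the cap. About 800 g (+-30 %). Round: yaw is free. Origin: centre of its underside, z up. The largest; stands from the start on the mat at one end of the tray (either end) and stays there.
- bottle_250: Amber glass bottle, paper label, 250 ml: body 70 mm across, 143 mm tall over its fluted blue screw cap (54 mm across, 27 mm high, on the axis, tight); sloping shoulder below the cap. About 450 g (+-30 %). Round: yaw is free. Origin: centre of its underside, z up. Second largest; starts loose on the worktop between tray and robot.
- bottle_100: Amber glass bottle, paper label, 100 ml: body 56 mm across, 105 mm tall over its fluted blue screw cap (54 mm across, 26 mm high, on the axis, tight); sloping shoulder below the cap. About 220 g (+-30 %). Round: yaw is free. Origin: centre of its underside, z up. Third largest; starts loose on the worktop between tray and robot.
- bottle_50: Amber glass bottle, paper label, 50 ml: body 46 mm across, 91 mm tall over its fluted blue screw cap (41 mm across, 22 mm high, on the axis, tight); sloping shoulder below the cap. About 120 g (+-30 %). Round: yaw is free. Origin: centre of its underside, z up. Fourth; starts loose on the worktop between tray and robot.
- bottle_25: Amber glass bottle, paper label, 25 ml: body 36 mm across, 74 mm tall over its fluted blue screw cap (33 mm across, 20 mm high, on the axis, tight); sloping shoulder below the cap. About 70 g (+-30 %). Round: yaw is free. Origin: centre of its underside, z up. The smallest; starts loose on the worktop between tray and robot.
- tray: Fixed stainless drip tray, 470 mm long (its y) by 104 mm wide (its x), floor 3 mm thick, rim 14 mm high all round. On its floor, along its middle line, five round rubber mats at y = -180, -90, 0, 90 and 180 mm. Origin: centre of its underside, z up.
- mat_1: One of the four free round black rubber mats in the tray, 76 mm across, 3 mm thick, fixed to the tray floor, top 6 mm above the worktop; all alike, 90 mm apart. It is one of the three middle mats; which of mat_1, mat_2, mat_3 lies where differs from start to start. Origin: centre of its underside (3 mm below its top).
- mat_2: One of the four free round black rubber mats in the tray, 76 mm across, 3 mm thick, fixed to the tray floor, top 6 mm above the worktop; all alike, 90 mm apart. It is one of the three middle mats; which of mat_1, mat_2, mat_3 lies where differs from start to start. Origin: centre of its underside (3 mm below its top).
- mat_3: One of the four free round black rubber mats in the tray, 76 mm across, 3 mm thick, fixed to the tray floor, top 6 mm above the worktop; all alike, 90 mm apart. It is one of the three middle mats; which of mat_1, mat_2, mat_3 lies where differs from start to start. Origin: centre of its underside (3 mm below its top).
- mat_4: One of the four free round black rubber mats in the tray, 76 mm across, 3 mm thick, fixed to the tray floor, top 6 mm above the worktop; all alike, 90 mm apart. It is the mat at the far end of the row, away from the largest bottle. Origin: centre of its underside (3 mm below its top).

How it is judged (in metres and radians):
At the end, for the whole second after the job is handed in: From the largest bottle's end the 250, 100, 50 and 25 ml bottles stand on the four mats in that order, each within 15 mm of its mat's centre along and across the tray, upright within 0.08 rad, released and still; the 500 ml bottle still upright on its end mat, moved at most 15 mm (((y of bottle_500 in the frame of tray above 0.1 m and y of bottle_250 in the frame of tray between 0.075 and 0.105 m and y of bottle_100 in the frame of tray between -0.015 and 0.015 m and y of bottle_50 in the frame of tray between -0.105 and -0.075 m and y of bottle_25 in the frame of tray between -0.195 and -0.165 m) or (y of bottle_500 in the frame of tray below -0.1 m and y of bottle_250 in the frame of tray between -0.105 and -0.075 m and y of bottle_100 in the frame of tray between -0.015 and 0.015 m and y of bottle_50 in the frame of tray between 0.075 and 0.105 m and y of bottle_25 in the frame of tray between 0.165 and 0.195 m)) and x of bottle_250 in the frame of tray between -0.015 and 0.015 m and z of bottle_250 in the frame of tray between 0.003 and 0.01 m and angle between each of bottle_250, bottle_100, bottle_50, bottle_25, bottle_500's own z axis and vertical below 0.08 rad and linear speed of each of bottle_250, bottle_100, bottle_50, bottle_25, bottle_500 below 0.02 m/s and angular speed of each of bottle_250, bottle_100, bottle_50, bottle_25, bottle_500 below 0.2 rad/s and x of bottle_100 in the frame of tray between -0.015 and 0.015 m and z of bottle_100 in the frame of tray between 0.003 and 0.01 m and x of bottle_50 in the frame of tray between -0.015 and 0.015 m and z of bottle_50 in the frame of tray between 0.003 and 0.01 m and x of bottle_25 in the frame of tray between -0.015 and 0.015 m and z of bottle_25 in the frame of tray between 0.003 and 0.01 m and x of bottle_500 in the frame of tray between -0.015 and 0.015 m and z of bottle_500 in the frame of tray between 0.003 and 0.01 m); the robot touches nothing.
It fails at once if a bottle is knocked over (angle between any of bottle_250, bottle_100, bottle_50, bottle_25, bottle_500's own z axis and vertical above 1 rad).
It fails at once if the largest bottle is shifted by more than 15 mm (distance of bottle_500 from where it was at the start of the episode above 0.015 m).
It fails at once if a bottle is dropped (moves faster than 0.5 m/s with no finger on it: a free fall of about 13 mm or more) ((linear speed of bottle_250 above 0.5 m/s and contact force between bottle_250 and the fingers below 0.2 N) or (linear speed of bottle_100 above 0.5 m/s and contact force between bottle_100 and the fingers below 0.2 N) or (linear speed of bottle_50 above 0.5 m/s and contact force between bottle_50 and the fingers below 0.2 N) or (linear speed of bottle_25 above 0.5 m/s and contact force between bottle_25 and the fingers below 0.2 N)).
It fails at once if a bottle is banged down in the tray (more than 80 N on the tray or a mat) (contact force between any of bottle_250, bottle_100, bottle_50, bottle_25 and tray above 80 N or contact force between any of bottle_250, bottle_100, bottle_50, bottle_25 and mat_1 above 80 N or contact force between any of bottle_250, bottle_100, bottle_50, bottle_25 and mat_2 above 80 N or contact force between any of bottle_250, bottle_100, bottle_50, bottle_25 and mat_3 above 80 N or contact force between any of bottle_250, bottle_100, bottle_50, bottle_25 and mat_4 above 80 N).
It also fails if it takes over 102 s, if anything falls off the work surface, if the arm or the gripper's body presses on something with over 40 N, if the wrist force passes 120 N, or if a joint passes its speed limit or range.

## Working session

There is one attempt and no reset: what is moved stays moved. The work goes in short steps, Python scripts to look and compute and a shell command to move; the robot and the scene stay as the last step left them, time stands still between calls to the robot, and variables do not carry over. Pictures are saved under pics/ and viewed, at most 14 in all, crops included, and the job is handed in when it is done.

```bash
ls; mkdir -p pics
python3 - <<'E'
from cell import manip,cams,job
import cv2,numpy as np
for n in("top","scene"):
    cv2.imwrite(f"pics/{n}0.png",cams.get_image(n)); print(n,cams.camera_model(n))
o=manip.observe(); print({k:np.round(v,3).tolist() for k,v in o.items()}); print(manip.hold_point_z)
E
```

```text
pics
top {'fx': 376.2766578790534, 'fy': 376.2766578790534, 'cx': 262.6974785821162, 'cy': 189.2100983569222, 'origin': array([356.67778308,  -9.39185891, 930.05726509]), 'rotation': array([ 0.17300566, -0.17174512, -1.52483701])}
scene {'fx': 425.4726586523717, 'fy': 425.4726586523717, 'cx': 254.59560690283914, 'cy': 187.8953415906519, 'origin': array([ 914.73347567, -288.10189723,  818.91023767]), 'rotation': array([0.47854284, 0.22828506, 0.92979658])}
{'t': 0.1, 'joints': [1.262, 0.312, 0.014, 1.513, -0.004, 1.319, -0.027], 'joint_vel': [-0.001, -0.002, -0.001, -0.003, -0.002, 0.001, -0.001], 'joint_torque': [0.001, -38.086, 0.146, -23.124, 0.012, 0.008, -0.0], 'eef_pos': [144.87, -529.896, 230.329], 'tcp_rot': [-3.112, -0.418, 0.001], 'contact_force': [0.142, -0.114, 0.151], 'wrist_torque': [0.007, -0.008, -0.031], 'grip_force': 0.0, 'grip_width': 1.001}
18.700000000000003
```

View pics/top0.png

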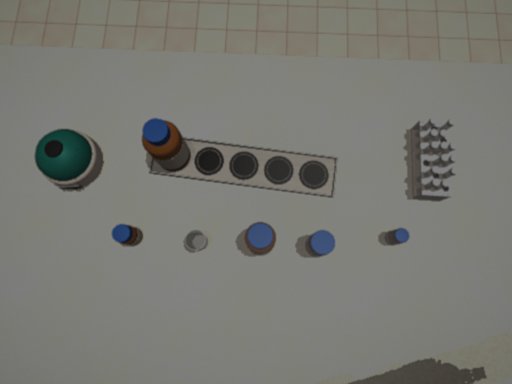

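View pics/scene0.png

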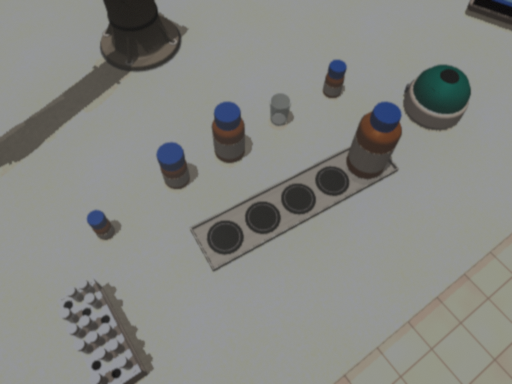

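The top view shows the tray with free mats at about (209,161), (244,165), (279,170) and (314,174), and the 500 ml at the left end. The blue caps are at (123,233), (260,235), (321,242) and (400,236). The clear glass at (197,241) is a distractor.

Next I'll measure the caps, by matching the projected cap silhouette, and the mats.

```bash
cat > h.py <<'E'
from cell import manip,cams,job
import cv2,numpy as np
from scipy.spatial.transform import Rotation as R
from scipy.optimize import least_squares
D={'500':(86,181,54,27),'250':(70,143,54,27),'100':(56,105,54,26),'50':(46,91,41,22),'25':(36,74,33,20)}
def proj(n,P):
    m=cams.camera_model(n); p=(np.atleast_2d(P)-m['origin'])@R.from_rotvec(m['rotation']).as_matrix()
    return np.c_[m['cx']+m['fx']*p[:,0]/-p[:,2], m['cy']+m['fy']*p[:,1]/p[:,2]]
def unproj(n,uv,z):
    m=cams.camera_model(n); uv=np.atleast_2d(uv)
    d=np.c_[(uv[:,0]-m['cx'])/m['fx'],-(uv[:,1]-m['cy'])/m['fy'],-np.ones(len(uv))]@R.from_rotvec(m['rotation']).as_matrix().T
    return m['origin']+d*((z-m['origin'][2])/d[:,2])[:,None]
def capring(xy,r,z0,z1):
    a=np.linspace(0,2*np.pi,40)
    return np.vstack([np.c_[xy[0]+r*np.cos(a),xy[1]+r*np.sin(a),0*a+z] for z in(z0,z1)])
def hullmom(p):
    M=cv2.moments(cv2.convexHull(p.astype(np.float32))); return np.array([M['m10'],M['m01']])/M['m00'],M['m00']
def blobs(img,lo,hi,amin):
    m=cv2.inRange(cv2.cvtColor(img,cv2.COLOR_BGR2HSV),lo,hi)
    k,l,s,c=cv2.connectedComponentsWithStats(m)
    return [(c[i],s[i,4]) for i in range(1,k) if s[i,4]>=amin]
def caps(n,img=None,base=0):
    img=cams.get_image(n) if img is None else img
    return blobs(img,(108,120,60),(125,255,255),60)
def capxy(n,uv,b,base=0):
    _,h,d,ch=D[b]; x0=unproj(n,uv,base+h-ch/2)[0,:2]
    f=lambda x:hullmom(proj(n,capring(x,d/2,base+h-ch,base+h)))[0]-uv
    s=least_squares(f,x0); return s.x,hullmom(proj(n,capring(s.x,d/2,base+h-ch,base+h)))[1]
E
python3 - <<'E'
from h import *
for n in('top','scene'):
    img=cv2.imread(f'pics/{n}0.png')
    for c,a in caps(n,img):
        print(n,c.round(1),a,*[(b,capxy(n,c,b,6 if b=='500' else 0)[0].round(1),int(capxy(n,c,b,6 if b=='500' else 0)[1])) for b in D])
    g=cv2.cvtColor(img,cv2.COLOR_BGR2GRAY)
    m=cv2.inRange(g,0,62); k,l,s,cc=cv2.connectedComponentsWithStats(m)
    for i in range(1,k):
        if 300<s[i,4]<2500: print('dark',cc[i].round(1),s[i,2:],unproj(n,cc[i],6)[0,:2].round(1))
E
```

```text
top [155.1 130.2] 458 ('500', array([645.9, 228.6]), 622) ('250', array([662.8, 242.5]), 555) ('100', array([677.2, 254.4]), 502) ('50', array([681.8, 258.3]), 288) ('25', array([688. , 263.4]), 186)
top [121.1 232.8] 238 ('500', array([425.7, 274.2]), 709) ('250', array([429.7, 290.8]), 633) ('100', array([433.1, 304.9]), 573) ('50', array([434.2, 309.7]), 328) ('25', array([435.7, 315.8]), 210)
top [259.8 235.4] 459 ('500', array([430.9,  -3.3]), 607) ('250', array([435.3,  -3. ]), 541) ('100', array([439. ,  -2.7]), 493) ('50', array([440.3,  -2.6]), 277) ('25', array([442. ,  -2.4]), 174)
top [401.7 234.8] 111 ('500', array([ 443.7, -287.5]), 705) ('250', array([ 448.8, -303.7]), 630) ('100', array([ 453.1, -317.6]), 570) ('50', array([ 454.5, -322.3]), 326) ('25', array([ 456.3, -328.3]), 209)
top [322.3 241.9] 391 ('500', array([ 423.1, -128.1]), 641) ('250', array([ 427. , -135.1]), 572) ('100', array([ 430.4, -141.5]), 520) ('50', array([ 431.3, -143.3]), 294) ('25', array([ 432.8, -145.7]), 186)
dark [165.4 145.3] [  47   53 1768] [670.1 251. ]
dark [ 63.1 154.7] [  56   52 
[... 1114 characters left out ...]
callback)
    f_new = fun(x_new)
    self._update_fun()
    ~~~~~~~~~~~~~~~~^^
    self.f = self.fun_wrapped(xp_copy(self.x))
             ~~~~~~~~~~~~~~~~^^^^^^^^^^^^^^^^^
    return np.atleast_1d(self.fun(x))
                         ~~~~~~~~^^^
    return self.f(x, *self.args, **self.kwargs)
           ~~~~~~^^^^^^^^^^^^^^^^^^^^^^^^^^^^^^
  File "h.py", line 27, in <lambda>
    f=lambda x:hullmom(proj(n,capring(x,d/2,base+h-ch,base+h)))[0]-uv
                       ~~~~^^^^^^^^^^^^^^^^^^^^^^^^^^^^^^^^^^^
  File "h.py", line 7, in proj
    m=cams.camera_model(n); p=(np.atleast_2d(P)-m['origin'])@R.from_rotvec(m['rotation']).as_matrix()
ValueError: time passes only in moves, steps and waits
```

```bash
python3 - <<'E'
s=open('h.py').read()
s=s.replace("def proj(","CM={n:cams.camera_model(n) for n in('top','scene')}\ndef proj(").replace("m=cams.camera_model(n);","m=CM[n];").replace("least_squares(f,x0)","least_squares(f,x0,diff_step=1e-2,max_nfev=30)")
open('h.py','w').write(s)
E
python3 - <<'E'
from h import *
crops=[]
for n in('top','scene'):
    img=cv2.imread(f'pics/{n}0.png')
    for c,a in blobs(img,(105,90,40),(128,255,255),60):
        print(n,c.round(1),a,*[(b,*[np.round(v,1) for v in capxy(n,c,b,6 if b=='500' else 0)]) for b in D])
        x,y=c.astype(int); q=img[max(y-25,0):y+25,x-32:x+33]
        crops.append(cv2.resize(cv2.convertScaleAbs(q,alpha=1.5),(260,200),interpolation=0))
    if n=='scene':
        m=cv2.inRange(cv2.cvtColor(img,cv2.COLOR_BGR2GRAY),0,62); k,l,s,cc=cv2.connectedComponentsWithStats(m)
        for i in range(1,k):
            if 300<s[i,4]<2500: print('dark',cc[i].round(1),s[i,2:],unproj(n,cc[i],6)[0,:2].round(1))
print(len(crops)); crops=crops[:12]+[crops[0]*0]*(12-len(crops))
cv2.imwrite('pics/c.png',np.vstack([np.hstack(crops[i:i+3]) for i in range(0,12,3)])[:,:780])
im=cv2.imread('pics/c.png');cv2.imwrite('pics/c.png',cv2.resize(im,(780,600)))
E
```

```text
top [155.5 130.7] 511 ('500', array([644.9, 227.6]), np.float64(622.2)) ('250', array([661.7, 241.4]), np.float64(555.6)) ('100', array([676. , 253.2]), np.float64(502.4)) ('50', array([680.7, 257.1]), np.float64(289.0)) ('25', array([686.8, 262.2]), np.float64(186.2))
top [259.8 235.3] 494 ('500', array([431.2,  -3.4]), np.float64(607.1)) ('250', array([435.5,  -3. ]), np.float64(541.9)) ('100', array([439.3,  -2.7]), np.float64(493.2)) ('50', array([440.6,  -2.6]), np.float64(277.8)) ('25', array([442.2,  -2.5]), np.float64(174.7))
top [121.7 233. ] 276 ('500', array([425.4, 273. ]), np.float64(708.9)) ('250', array([429.4, 289.5]), np.float64(633.0)) ('100', array([432.8, 303.6]), np.float64(573.3)) ('50', array([433.8, 308.3]), np.float64(328.2)) ('25', array([435.3, 314.4]), np.float64(210.3))
top [401.5 235. ] 145 ('500', array([ 443.3, -286.9]), np.float64(705.9)) ('250', array([ 448.4, -303.1]), np.float64(630.3)) ('100', array([ 452.7, -317. ]), np.float64(570.9)) ('50', array([ 454. , -321.6]), np.float64(326.9)) ('25', array([ 455.8, -327.6]), np.float64(209.5))
top [322.2
[... 1654 characters left out ...]
7.7] 195 ('500', array([ 520.2, -318.7]), np.float64(1048.2)) ('250', array([ 493.2, -320.8]), np.float64(918.6)) ('100', array([ 470.2, -322.6]), np.float64(817.5)) ('50', array([ 462.9, -323.3]), np.float64(470.3)) ('25', array([ 453. , -324.2]), np.float64(303.1))
dark [493.2   9.4] [ 44  25 719] [469.8 899.1]
dark [441.8  89.5] [  56   47 1859] [593.8 542.8]
dark [383.2 123.3] [ 29  22 366] [586.2 344.7]
dark [374.1 142.8] [ 44  31 545] [615.4 286.6]
dark [174.4 168.2] [ 28  24 369] [ 407.3 -129.7]
dark [331.9 180.7] [ 33  28 709] [636.2 138.4]
dark [298.  198.5] [ 33  30 753] [627.6  48.9]
dark [262.3 217.1] [ 34  31 801] [618.9 -40.3]
dark [225.1 236.9] [ 35  33 823] [ 610.8 -129.3]
11
```

View pics/c.png

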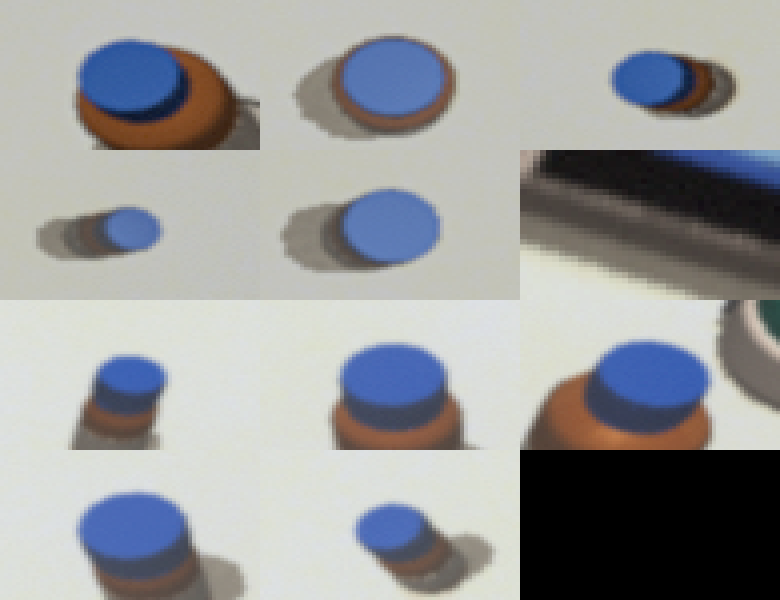

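The crops show bright cap tops with dark sides. The left cap is the larger of the two small ones, so it is the 50 ml and the right one is the 25 ml. I'll refit using only the top discs and compare the two cameras.

```bash
cat >> h.py <<'E'
def tops(n,img):
    "bright top faces of blue caps: centroid, area"
    out=[]; hsv=cv2.cvtColor(img,cv2.COLOR_BGR2HSV)
    k,l,s,c=cv2.connectedComponentsWithStats(cv2.inRange(hsv,(100,80,40),(130,255,255)))
    for i in range(1,k):
        if s[i,4]<60: continue
        v=hsv[...,2]; t=.72*np.percentile(v[l==i],90); m=(l==i)&(v>t); ys,xs=np.nonzero(m)
        out.append((np.array([xs.mean(),ys.mean()]),m.sum()))
    return out
def topxy(n,uv,b,base=0):
    z=base+D[b][1]; x=unproj(n,uv,z)[0,:2]
    for _ in range(3):
        c,a=hullmom(proj(n,capring(x,D[b][2]/2,z,z))); x=x+(unproj(n,uv,z)-unproj(n,c,z))[0,:2]
    return x,a
E
python3 - <<'E'
from h import *
near={'500':(645,228),'250':(435,-3),'100':(430,-140),'50':(433,310),'25':(456,-327)}
for n in('top','scene'):
    T=tops(n,cv2.imread(f'pics/{n}0.png'))
    for b,p in near.items():
        base=6 if b=='500' else 0
        c=min(T,key=lambda t:np.hypot(*(topxy(n,t[0],b,base)[0]-p))); x,a=topxy(n,c[0],b,base); print(n,b,x.round(1),'area',c[1],round(a))
E
```

```text
top 500 [642.1 225.7] area 456 489
top 250 [434.9  -3.3] area 495 525
top 100 [ 429.2 -139.6] area 444 483
top 50 [433.7 307.3] area 242 266
top 25 [ 454.8 -324.7] area 141 165
scene 500 [644.1 228.2] area 467 492
scene 250 [436.9  -1.5] area 410 438
scene 100 [ 432.  -138.6] area 446 472
scene 50 [435.1 310.1] area 160 174
scene 25 [ 458.  -323.6] area 192 211
```

```bash
cat > d.py <<'E'
# python3 d.py x y z : shift/turn from measured pose to target, tool axes
import sys; from h import *
u=np.array([634.7-609.2,137.5+130.2,0]); u/=np.linalg.norm(u)   # row direction = tool x
RT=np.c_[u,np.cross([0,0,-1],u),[0,0,-1]]
o=manip.observe(); Rc=R.from_rotvec(o['tcp_rot']).as_matrix()
if len(sys.argv)>3:
    t=np.array([float(a) for a in sys.argv[1:4]]); print('shift',(Rc.T@(t-o['eef_pos'])).round(1),'turn',R.from_matrix(Rc.T@RT).as_rotvec().round(3))
print('t',round(o['t'],2),'pos',o['eef_pos'].round(1),'j7',o['joints'][6].round(2),'F',o['contact_force'].round(1),'grip',round(o['grip_width'],3),o['grip_force'].round(1))
E
python3 d.py 456.4 -324.2 160
python3 -m jog '[{"az": -0.12}, {"az": -0.12}, {"az": -0.12}, {"az": -0.12}, {"az": -0.12}]' 0.7 40
python3 -m jog '[{"az": -0.12}, {"az": -0.12}, {"az": -0.12}, {"az": -0.12}, {"az": -0.12}]'
python3 d.py 456.4 -324.2 160
```

```text
shift [ 354.8 -116.1   70.6] turn [-2.000e-03 -1.000e-03 -1.209e+00]
t: 0.52
eef_pos: [144.9, -530.1, 230.6]
tcp_rot: [-2.846, -1.327, -0.0]
contact_force: [-1.1, -0.1, -0.1]
grip_width: 0.7
grip_force: 0.0
t: 0.93
eef_pos: [144.9, -530.1, 230.6]
tcp_rot: [-2.327, -2.109, -0.001]
contact_force: [-0.8, 0.4, 0.5]
grip_width: 0.701
grip_force: 0.0
shift [235.3 289.9  70.8] turn [-0.001 -0.001 -0.003]Traceback (most recent call last):
  File "d.py", line 8, in <module>
    print('t',round(o['t'],2),'pos',o['eef_pos'].round(1),'j7',o['joints'][6].round(2),'F',o['contact_force'].round(1),'grip',round(o['grip_width'],3),o['grip_force'].round(1))
                                                                                                                                                       ^^^^^^^^^^^^^^^^^^^^^
AttributeError: 'float' object has no attribute 'round'
Traceback (most recent call last):
  File "d.py", line 8, in <module>
    print('t',round(o['t'],2),'pos',o['eef_pos'].round(1),'j7',o['joints'][6].round(2),'F',o['contact_force'].round(1),'grip',round(o['grip_width'],3),o['grip_force'].round(1))
                                                                                                                                                       ^^^^^^^^^^^^^^^^^^^^^
AttributeError: 'float' object has no attribute 'round'
```

```bash
sed -i "s/o\['grip_force'\].round(1)/round(float(o['grip_force']),1)/; s/round(o\['grip_width'\],3)/round(float(o['grip_width']),3)/" d.py
python3 -m jog '[{"dx": 15, "dy": 18}, {"dx": 22, "dy": 28}, {"dx": 22, "dy": 28, "dz": 5}, {"dx": 22, "dy": 28, "dz": 5}, {"dx": 22, "dy": 28, "dz": 10}]' | grep eef
python3 -m jog '[{"dx": 22, "dy": 28, "dz": 10}, {"dx": 22, "dy": 28, "dz": 10}, {"dx": 22, "dy": 28, "dz": 10}, {"dx": 22, "dy": 28, "dz": 10}, {"dx": 22, "dy": 28, "dz": 10}]' | grep eef
python3 -m jog '[{"dx": 15, "dy": 14}, {"dx": 6, "dy": 6}, {}]' | grep eef
python3 d.py 456.4 -324.2 160
```

```text
eef_pos: [286.4, -441.0, 211.7]
eef_pos: [436.5, -345.5, 160.4]
eef_pos: [459.5, -325.3, 160.9]
shift [ 0.8 -3.2  0.9] turn [ 0.    -0.002 -0.004]
t 2.02 pos [ 459.5 -325.3  160.9] j7 0.37 F [ 0.4 -1.   0.6] grip 0.703 0.0
```

```bash
python3 -m jog '[{"dx": 1, "dy": -3, "dz": 25}, {"dz": 35}, {"dz": 30}, {"dz": 20}, {"dz": 10}]' | grep -E 'eef|cont'
python3 -m jog '[{}]' | grep -E 'eef|cont'
python3 -c "
from h import *; cv2.imwrite('pics/g1.png',cams.get_image('scene'));im=cv2.imread('pics/g1.png')[130:290,20:230];cv2.imwrite('pics/g1c.png',cv2.resize(im,None,fx=3,fy=3))"
python3 d.py 456.4 -324.2 41
```

```text
eef_pos: [450.3, -328.3, 38.3]
contact_force: [0.3, -0.4, 0.3]
eef_pos: [451.2, -327.7, 39.0]
contact_force: [-0.9, 0.7, 0.1]
shift [ 4.3  2.9 -0.1] turn [-0.002  0.    -0.012]
t 2.57 pos [ 453.1 -328.1   40.9] j7 0.32 F [ 0.4 -0.4  0.5] grip 0.699 0.0
```

View pics/g1c.png

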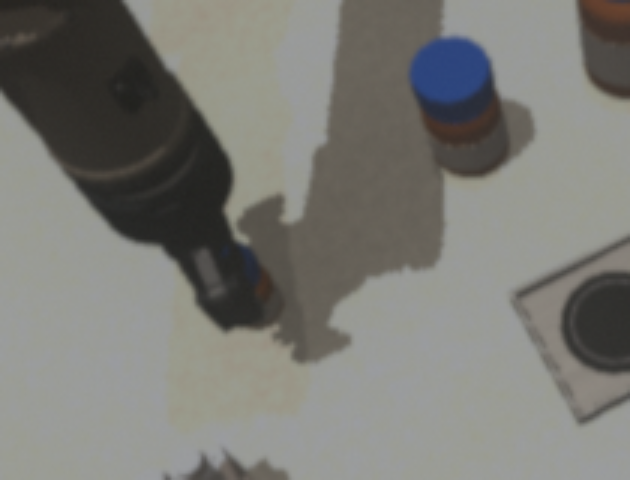

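The fingers straddle the 25 ml cap. I'll trim the position and grip.

```bash
python3 -m jog '[{}, {}]' | grep -E 'eef|cont'
python3 d.py 456.4 -324.2 41
```

```text
eef_pos: [456.0, -328.1, 43.3]
contact_force: [0.5, -0.0, 0.2]
shift [ 3.9 -0.   2.3] turn [ 0.003  0.002 -0.01 ]
t 2.73 pos [ 456.  -328.1   43.3] j7 0.32 F [ 0.5 -0.   0.2] grip 0.7 0.0
```

```bash
python3 -m jog '[{"dx": 4, "dz": 2, "az": -0.01}, {}, {}]' | grep -E 'eef|cont'
python3 d.py 456.4 -324.2 41
python3 -m jog '[{}, {}, {}, {}, {}]' 0 30
python3 -m jog '[{}, {}]'
```

```text
eef_pos: [455.8, -322.2, 40.0]
contact_force: [-0.2, 0.3, 0.7]
shift [-1.9  0.8 -1. ] turn [0.001 0.    0.002]
t 2.98 pos [ 455.8 -322.2   40. ] j7 0.32 F [-0.2  0.3  0.7] grip 0.699 0.0
t: 3.4
eef_pos: [455.7, -322.8, 39.6]
tcp_rot: [2.323, 2.114, 0.001]
contact_force: [-0.1, 0.1, 1.8]
grip_width: 0.377
grip_force: 29.7
t: 3.57
eef_pos: [455.8, -322.8, 39.6]
tcp_rot: [2.322, 2.114, 0.001]
contact_force: [-0.2, -0.5, 1.8]
grip_width: 0.38
grip_force: 29.8
```

```bash
python3 -m jog '[{"dz": -6}, {"dz": -15}, {"dz": -22}, {"dz": -22}, {"dz": -10}]' | grep -E 'eef|cont|grip'
python3 d.py 609.3 -128.8 85
```

```text
eef_pos: [456.2, -323.3, 116.9]
contact_force: [0.7, -0.2, -0.3]
grip_width: 0.376
grip_force: 29.6
shift [208.  134.   31.9] turn [0.003 0.002 0.001]
t 3.98 pos [ 456.2 -323.3  116.9] j7 0.35 F [ 0.7 -0.2 -0.3] grip 0.376 29.6
```

```bash
python3 -m jog '[{"dx": 10, "dy": 6}, {"dx": 20, "dy": 13}, {"dx": 28, "dy": 18}, {"dx": 30, "dy": 19}, {"dx": 30, "dy": 19}]' | grep -E 'eef'
python3 -m jog '[{"dx": 30, "dy": 19}, {"dx": 28, "dy": 18}, {"dx": 20, "dy": 13, "dz": 8}, {"dx": 10, "dy": 7, "dz": 8}, {"dx": 2, "dy": 2, "dz": 5}]' | grep -E 'eef'
python3 -m jog '[{"dz": 5}, {"dz": 5}, {}]' | grep -E 'eef'
python3 d.py 609.3 -128.8 45.6
```

```text
eef_pos: [540.7, -210.0, 112.6]
eef_pos: [608.1, -123.1, 90.7]
eef_pos: [605.8, -131.2, 81.3]
shift [ 2.8  3.4 35.7] turn [-0.004  0.002 -0.003]
t 5.07 pos [ 605.8 -131.2   81.3] j7 -0.09 F [-0.2 -0.6 -1.4] grip 0.38 29.6
```

```bash
python3 -m jog '[{"dz": 8}, {"dz": 10}, {"dz": 7}, {"dz": 3}, {}]' | grep -E 'eef'
python3 d.py 609.3 -128.8 45.6
```

```text
eef_pos: [607.0, -128.2, 53.8]
shift [-0.4  2.4  8.2] turn [-0.003 -0.     0.001]
t 5.48 pos [ 607.  -128.2   53.8] j7 -0.1 F [-0.5  0.2 -0.2] grip 0.376 29.7
```

```bash
python3 -m jog '[{"dy": 2, "dz": 2}, {"dz": 2}, {"dz": 1.5}, {}, {}]' | grep -E 'eef|cont'
python3 d.py 609.3 -128.8 45.6
```

```text
eef_pos: [610.2, -128.2, 49.8]
contact_force: [-0.1, 0.4, -0.4]
shift [-0.7 -0.9  4.2] turn [0.    0.    0.001]
t 5.9 pos [ 610.2 -128.2   49.8] j7 -0.1 F [-0.1  0.4 -0.4] grip 0.377 29.7
```

```bash
for i in 1; do :; done
python3 -m jog '[{"dy": -1, "dz": 1}, {"dz": 1}, {"dz": 1}, {}, {}]' | grep -E 'eef|cont'
python3 -m jog '[{"dz": 0.5}, {"dz": 0.5}, {}]' | grep -E 'eef|cont'
```

```text
eef_pos: [609.1, -128.2, 46.7]
contact_force: [-0.5, 0.3, -0.5]
eef_pos: [609.2, -128.2, 45.7]
contact_force: [0.1, 0.7, -0.3]
```

```bash
python3 -m jog '[{"dz": 0.5}, {}]' | grep -E 'eef|cont'
python3 -m jog '[{"dz": 0.5}, {}]' | grep -E 'eef|cont'
```

```text
eef_pos: [609.3, -128.2, 45.6]
contact_force: [-0.4, 0.4, 1.7]
eef_pos: [609.3, -128.2, 45.6]
contact_force: [-1.7, 0.6, 4.0]
```

```bash
python3 -m jog '[{}, {}, {}, {}]' 0.7
python3 -m jog '[{"dz": -5}, {"dz": -20}, {"dz": -35}, {"dz": -35}, {"dz": -10}]' | grep -E 'eef|cont'
python3 d.py 430.6 -139.1 150
```

```text
t: 7.23
eef_pos: [609.1, -128.2, 44.4]
tcp_rot: [-2.323, -2.115, 0.0]
contact_force: [-1.1, -0.2, -0.6]
grip_width: 0.696
grip_force: 0.0
eef_pos: [612.9, -128.3, 156.4]
contact_force: [0.9, -0.1, 1.9]
shift [ -27.8 -180.6    4.5] turn [0.011 0.001 0.001]
t 7.65 pos [ 612.9 -128.3  156.4] j7 -0.07 F [ 0.9 -0.1  1.9] grip 0.7 0.0
```

```bash
python3 -m jog '[{"dx": -3, "dy": -15}, {"dx": -5, "dy": -30}, {"dx": -6, "dy": -36}, {"dx": -6, "dy": -36}, {"dx": -5, "dy": -34}]' 0.88 | grep -E 'eef|cont'
python3 -m jog '[{"dx": -2, "dy": -20, "dz": 5}, {"dx": -1, "dy": -9}, {}, {}, {}]' | grep -E 'eef|cont'
python3 - <<'E'
from h import *
for n in('top','scene'):
    img=cams.get_image(n); cv2.imwrite(f'pics/{n}1.png',img)
    for c,a in tops(n,img): print(n,c.round(1),a,topxy(n,c,'25',6)[0].round(1))
E
python3 d.py 430.6 -139.1 71
```

```text
eef_pos: [454.6, -139.0, 149.7]
contact_force: [-0.6, -0.4, 0.3]
eef_pos: [429.6, -139.0, 145.4]
contact_force: [-0.2, 0.0, -0.4]
top [154.7 129.8] 457 [682.9 259.5]
top [317.4 166.4] 132 [ 607.3 -131.2]
top [254.8 233.7] 249 [444.    8.9]
top [120.4 232.6] 241 [434.6 311.5]
top [316.5 246.7] 50 [ 420.4 -130.5]
scene [505.6   1.6] 56 [508.8 843.9]
scene [337.6  65.6] 159 [428.  319.2]
scene [232.1 110.1] 196 [395.8  37.3]
scene [386.9 112.4] 466 [598.6 315.3]
scene [166.4 155.7] 273 [ 417.4 -142. ]
scene [222.9 221.8] 204 [ 610.3 -129.8]
shift [-0.2  1.2 74.1] turn [ 0.002 -0.001  0.002]
t 8.58 pos [ 429.3 -138.8  145.1] j7 0.09 F [-0.3 -0.2  0.2] grip 0.881 0.0
```

View pics/scene1.png

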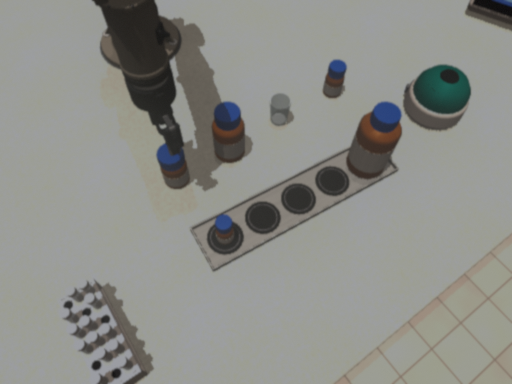

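The 25 ml stands centred on its end mat at about (223,236), within 1 mm in both cameras. The gripper is above the 100 ml cap at (172,153).

```bash
python3 -m jog '[{"dy": 1, "dz": 15}, {"dz": 22}, {"dz": 20}, {"dz": 12}, {"dz": 5}]' | grep -E 'eef|cont'
python3 -m jog '[{}, {}, {}]' | grep -E 'eef|cont'
python3 d.py 430.6 -139.1 71
```

```text
eef_pos: [427.9, -138.5, 68.8]
contact_force: [-0.2, 0.4, -0.1]
eef_pos: [429.7, -139.4, 71.7]
contact_force: [-0.5, 0.6, -0.3]
shift [0.4 0.9 0.7] turn [0.002 0.    0.001]
t 9.25 pos [ 429.7 -139.4   71.7] j7 0.04 F [-0.5  0.6 -0.3] grip 0.879 0.0
```

```bash
python3 -m jog '[{"dy": 1}, {}, {}, {}, {}]' 0 40
python3 -m jog '[{}, {}]'
python3 -m jog '[{"dz": -5}, {"dz": -12}, {"dz": -20}, {"dz": -20}, {"dz": -10}]' | grep -E 'eef|cont|grip'
python3 d.py 626.2 48 115
```

```text
t: 9.67
eef_pos: [430.4, -139.7, 71.9]
tcp_rot: [2.322, 2.113, 0.002]
contact_force: [-1.1, 0.4, 6.4]
grip_width: 0.624
grip_force: 41.7
t: 9.83
eef_pos: [430.4, -139.7, 71.9]
tcp_rot: [2.322, 2.113, 0.002]
contact_force: [-0.8, 0.0, 5.1]
grip_width: 0.621
grip_force: 41.7
eef_pos: [430.0, -139.5, 139.5]
contact_force: [0.5, -0.2, -1.8]
grip_width: 0.618
grip_force: 42.5
shift [205.1 177.6  24.8] turn [0.002 0.001 0.001]
t 10.25 pos [ 430.  -139.5  139.5] j7 0.09 F [ 0.5 -0.2 -1.8] grip 0.618 42.5
```

```bash
python3 -m jog '[{"dx": 8, "dy": 7}, {"dx": 18, "dy": 15}, {"dx": 25, "dy": 22}, {"dx": 27, "dy": 24}, {"dx": 27, "dy": 24}]' | grep -E 'eef'
python3 -m jog '[{"dx": 27, "dy": 24}, {"dx": 27, "dy": 23}, {"dx": 25, "dy": 21}, {"dx": 15, "dy": 13, "dz": 8}, {"dx": 5, "dy": 4, "dz": 8}]' | grep -E 'eef'
python3 -m jog '[{"dz": 4}, {}, {}, {}]' | grep -E 'eef'
python3 d.py 626.2 47.4 77.9
```

```text
eef_pos: [530.9, -43.2, 137.2]
eef_pos: [626.5, 52.2, 121.0]
eef_pos: [624.1, 44.8, 117.9]
shift [ 2.8  1.9 40. ] turn [-0.     0.002 -0.002]
t 11.42 pos [624.1  44.8 117.9] j7 -0.39 F [-0.1 -0.2 -3.1] grip 0.623 42.7
```

```bash
python3 -m jog '[{"dx": 1, "dy": 1, "dz": 6}, {"dx": 1, "dy": 1, "dz": 10}, {"dz": 10}, {"dz": 5}, {"dz": 2}]' | grep -E 'eef'
python3 -m jog '[{}, {}, {}]' | grep -E 'eef'
python3 d.py 626.2 47.4 77.9
```

```text
eef_pos: [625.3, 48.5, 82.6]
eef_pos: [627.3, 49.1, 85.2]
shift [-1.8 -0.9  7.3] turn [ 0.001 -0.     0.001]
t 12.08 pos [627.3  49.1  85.2] j7 -0.4 F [ 0.3 -0.4 -1.2] grip 0.62 42.7
```

```bash
python3 -m jog '[{"dx": -1.5, "dy": -1, "dz": 2}, {"dz": 2}, {"dz": 1}, {}, {}]' | grep -E 'eef|cont'
python3 -m jog '[{"dz": 0.5}, {"dz": 0.5}, {"dz": 0.5}, {}]' | grep -E 'eef|cont'
python3 -m jog '[{"dz": 0.5}, {}]' | grep -E 'eef|cont'
```

```text
eef_pos: [625.7, 47.5, 79.7]
contact_force: [0.4, 0.3, -2.5]
eef_pos: [625.7, 47.5, 78.2]
contact_force: [-0.1, -0.1, -1.8]
eef_pos: [625.7, 47.6, 78.1]
contact_force: [-1.4, 0.3, -0.5]
```

```bash
python3 -m jog '[{"dz": 0.5}, {"dz": 0.5}, {}]' | grep -E 'eef|cont'
python3 -m jog '[{}, {}, {}, {}]' 0.88
python3 -m jog '[{"dz": -5}, {"dz": -20}, {"dz": -35}, {"dz": -35}, {"dz": -20}]' | grep -E 'eef|cont'
python3 d.py 436 -2.4 185
```

```text
eef_pos: [625.8, 47.7, 78.1]
contact_force: [-2.3, -0.4, 5.3]
t: 13.58
eef_pos: [625.9, 47.5, 76.6]
tcp_rot: [2.323, 2.115, 0.0]
contact_force: [-0.4, 0.3, 0.3]
grip_width: 0.879
grip_force: 0.0
eef_pos: [627.5, 48.1, 196.4]
contact_force: [1.3, -0.2, 0.3]
shift [ -68.3 -186.    10.2] turn [ 0.006 -0.002  0.001]
t 14.0 pos [627.5  48.1 196.4] j7 -0.37 F [ 1.3 -0.2  0.3] grip 0.879 0.0
```

```bash
python3 -m jog '[{"dx": -6, "dy": -15}, {"dx": -12, "dy": -30}, {"dx": -13, "dy": -36}, {"dx": -13, "dy": -36}, {"dx": -12, "dy": -34}]' | grep -E 'eef|cont'
python3 -m jog '[{"dx": -8, "dy": -22}, {"dx": -4, "dy": -12}, {}, {}, {}]' | grep -E 'eef|cont'
python3 d.py 436 -2.4 109
python3 - <<'E'
from h import *
for n in('top','scene'):
    img=cams.get_image(n); cv2.imwrite(f'pics/{n}2.png',img)
    for c,a in tops(n,img): print(n,c.round(1),a,topxy(n,c,'100',6)[0].round(1),topxy(n,c,'25',6)[0].round(1))
E
```

```text
eef_pos: [468.3, 5.6, 191.8]
contact_force: [-0.0, 0.8, 0.1]
eef_pos: [436.5, -2.4, 192.4]
contact_force: [0.5, -0.3, -0.2]
shift [-0.  -0.7 83.4] turn [ 0.002 -0.001  0.002]
t 14.83 pos [436.5  -2.4 192.4] j7 -0.19 F [ 0.5 -0.3 -0.2] grip 0.878 0.0
top [154.7 129.8] 457 [671.2 249.7] [682.9 259.5]
top [241.3 149.7] 270 [631.   47.4] [641.3  49.6]
top [317.4 166.4] 132 [ 598.3 -126.8] [ 607.3 -131.2]
top [120.5 232.6] 242 [431.9 299.8] [434.6 311.5]
scene [505.6   1.6] 56 [525.7 796.5] [508.8 843.9]
scene [337.6  65.6] 159 [448.2 293.8] [428.  319.2]
scene [224.7 113. ] 309 [414.9   6.4] [393.3  19.2]
scene [386.9 112.4] 467 [611.6 290.2] [598.6 315.4]
scene [303.1 173.2] 487 [626.6  48.6] [614.2  63.2]
scene [222.9 221.8] 202 [ 622.8 -136.2] [ 610.2 -129.8]
```

```bash
python3 -m jog '[{"dz": 15}, {"dz": 22}, {"dz": 22}, {"dz": 14}, {"dz": 8}]' | grep -E 'eef|cont'
python3 -m jog '[{"dz": 2}, {}, {}]' | grep -E 'eef|cont'
python3 d.py 436 -2.4 109
```

```text
eef_pos: [434.5, -2.3, 108.7]
contact_force: [-0.4, 0.4, 0.6]
eef_pos: [436.3, -2.6, 109.5]
contact_force: [0.6, 0.3, -0.6]
shift [ 0.1 -0.3  0.5] turn [ 0.002 -0.     0.001]
t 15.6 pos [436.3  -2.6 109.5] j7 -0.25 F [ 0.6  0.3 -0.6] grip 0.88 0.0
```

```bash
python3 -m jog '[{}, {}, {}, {}, {}]' 0 60
python3 -m jog '[{}, {}]'
python3 -m jog '[{"dz": -5}, {"dz": -12}, {"dz": -20}, {"dz": -20}, {"dz": -10}]' | grep -E 'eef|cont|grip'
python3 d.py 634.7 137.5 150
```

```text
t: 16.02
eef_pos: [436.0, -2.8, 110.1]
tcp_rot: [2.322, 2.113, 0.002]
contact_force: [-1.1, 0.3, 5.6]
grip_width: 0.615
grip_force: 62.4
t: 16.18
eef_pos: [436.1, -2.7, 110.1]
tcp_rot: [2.322, 2.113, 0.002]
contact_force: [-2.5, 0.1, 5.1]
grip_width: 0.615
grip_force: 62.4
eef_pos: [435.9, -2.8, 177.5]
contact_force: [0.3, -0.3, -3.8]
grip_width: 0.616
grip_force: 63.9
shift [158.3 184.7  27.9] turn [ 0.002 -0.     0.001]
t 16.6 pos [435.9  -2.8 177.5] j7 -0.2 F [ 0.3 -0.3 -3.8] grip 0.616 63.9
```

```bash
python3 -m jog '[{"dx": 12, "dy": 5}, {"dx": 24, "dy": 10}, {"dx": 30, "dy": 12}, {"dx": 30, "dy": 12}, {"dx": 28, "dy": 11}]' | grep -E 'eef'
python3 -m jog '[{"dx": 16, "dy": 10}, {"dx": 6, "dy": 16}, {"dx": 4, "dy": 22}, {"dx": 4, "dy": 24}, {"dx": 3, "dy": 24}]' | grep -E 'eef'
python3 -m jog '[{"dx": 1, "dy": 20}, {"dy": 12}, {"dy": 6}, {}, {}]' | grep -E 'eef'
python3 d.py 634.7 137.2 116.1
```

```text
eef_pos: [496.7, 117.1, 175.1]
eef_pos: [595.4, 139.8, 174.5]
eef_pos: [632.1, 137.2, 174.8]
shift [ 0.3  2.7 58.7] turn [-0.003  0.001  0.001]
t 17.85 pos [632.1 137.2 174.8] j7 -0.53 F [-1.2  0.3 -3.6] grip 0.616 63.9
```

```bash
python3 -m jog '[{"dy": 1, "dz": 6}, {"dy": 1, "dz": 12}, {"dz": 14}, {"dz": 10}, {"dz": 5}]' | grep -E 'eef'
python3 -m jog '[{"dz": 2}, {}, {}, {}]' | grep -E 'eef'
python3 d.py 634.7 137.2 116.1
```

```text
eef_pos: [633.1, 136.4, 125.9]
eef_pos: [635.8, 137.4, 127.7]
shift [-0.3 -1.1 11.6] turn [ 0.002 -0.001  0.001]
t 18.6 pos [635.8 137.4 127.7] j7 -0.55 F [ 0.7 -0.6 -3.4] grip 0.617 63.9
```

```bash
python3 -m jog '[{"dy": -1, "dz": 3}, {"dz": 3}, {"dz": 2}, {}, {}]' | grep -E 'eef|cont'
python3 -m jog '[{"dz": 1}, {"dz": 0.5}, {"dz": 0.5}, {}]' | grep -E 'eef|cont'
python3 -m jog '[{"dz": 0.5}, {}]' | grep -E 'eef|cont'
```

```text
eef_pos: [634.0, 137.0, 118.4]
contact_force: [-0.3, -0.7, -4.9]
eef_pos: [634.2, 137.1, 116.7]
contact_force: [0.3, 0.0, -4.4]
eef_pos: [634.3, 137.2, 116.4]
contact_force: [-0.3, 0.4, -3.4]
```

```bash
python3 d.py 634.7 137.2 116.1
```

```text
shift [0.  0.4 0.3] turn [ 0.    -0.     0.001]
t 19.52 pos [634.3 137.2 116.4] j7 -0.55 F [-0.3  0.4 -3.4] grip 0.617 64.1
```

```bash
python3 -m jog '[{"dz": 0.5}, {"dz": 0.5}, {}]' | grep -E 'eef|cont'
python3 -m jog '[{"dz": 0.5}, {}]' | grep -E 'eef|cont'
```

```text
eef_pos: [634.3, 137.4, 116.3]
contact_force: [-1.8, -0.4, 1.7]
eef_pos: [634.3, 137.5, 116.3]
contact_force: [-2.1, -0.6, 4.8]
```

```bash
python3 -m jog '[{}, {}, {}, {}]' 0.88 | grep -E 'eef|cont|grip'
python3 -m jog '[{"dz": -5}, {"dz": -15}, {"dz": -30}, {"dz": -30}, {"dz": -15}]' | grep -E 'eef|cont'
python3 d.py 434.4 308.7 150
```

```text
eef_pos: [634.5, 137.1, 114.7]
contact_force: [-0.4, 0.1, 1.0]
grip_width: 0.877
grip_force: 0.0
eef_pos: [635.8, 138.0, 214.3]
contact_force: [-0.0, 0.9, 1.7]
shift [ 150.9 -217.    63.4] turn [ 0.006 -0.003  0.001]
t 20.68 pos [635.8 138.  214.3] j7 -0.52 F [-0.   0.9  1.7] grip 0.878 0.0
```

```bash
python3 -m jog '[{"dy": -15}, {"dx": 5, "dy": -25}, {"dx": 12, "dy": -30}, {"dx": 20, "dy": -30}, {"dx": 22, "dy": -30, "dz": 8}]' 0.75 | grep -E 'eef|cont'
python3 -m jog '[{"dx": 24, "dy": -28, "dz": 10}, {"dx": 24, "dy": -26, "dz": 10}, {"dx": 22, "dy": -20, "dz": 12}, {"dx": 14, "dy": -9, "dz": 12}, {"dx": 8, "dy": -4, "dz": 8}]' | grep -E 'eef|cont'
python3 -m jog '[{}, {}, {}]' | grep -E 'eef|cont'
python3 d.py 434.4 308.7 58
python3 - <<'E'
from h import *
for n in('top','scene'):
    img=cams.get_image(n); cv2.imwrite(f'pics/{n}3.png',img)
    for c,a in tops(n,img): print(n,c.round(1),a,topxy(n,c,'250',6)[0].round(1),topxy(n,c,'100',6)[0].round(1),topxy(n,c,'50',0)[0].round(1))
E
```

```text
eef_pos: [510.7, 208.1, 203.6]
contact_force: [0.3, 0.4, 0.8]
eef_pos: [429.4, 310.8, 149.6]
contact_force: [0.5, -0.7, -0.8]
eef_pos: [434.3, 306.3, 150.3]
contact_force: [0.1, 0.2, 0.3]
shift [ 2.4 -0.3 92.3] turn [ 0.002  0.    -0.002]
t 21.77 pos [434.3 306.3 150.3] j7 -0.96 F [0.1 0.2 0.3] grip 0.751 0.0
top [154.7 129.8] 455 [656.7 237.7] [671.2 249.8] [678.8 256.1]
top [199.7 142. ] 426 [632.4 136.5] [645.8 143.6] [652.7 147.3]
top [241.5 152.6] 388 [611.8  44. ] [624.2  46.6] [630.7  48. ]
top [317.4 166.4] 132 [ 587.1 -121.4] [ 598.3 -126.8] [ 604.1 -129.7]
top [121.9 232.5] 200 [428.7 282.4] [432.2 296.6] [433.9 304.1]
scene [505.6   1.6] 56 [546.5 738.3] [525.7 796.5] [514.8 827.1]
scene [336.6  66.1] 132 [473.3 259.7] [448.2 290.8] [435.2 307. ]
scene [387.  112.4] 467 [628.  259.3] [611.7 290.3] [603.3 306.5]
scene [344.3 142.8] 476 [634.5 138.7] [618.6 162.9] [610.4 175.5]
scene [303.1 173.2] 486 [642.   30.6] [626.6  48.7] [618.6  58.1]
scene [222.9 221.8] 204 [ 638.5 -144.4] [ 622.8 -136.3] [ 614.7 -132.1]
```

View pics/scene3.png

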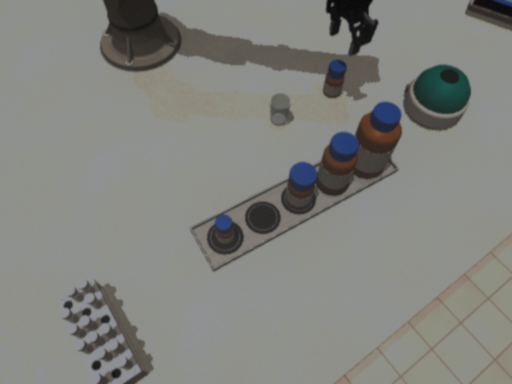

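250, 100 and 25 all stand on their mats within about 2 mm, and the mat at (263,217) is still free. The gripper is above the 50 ml at (337,72).

```bash
python3 -m jog '[{"dx": 2, "dz": 15}, {"dz": 25}, {"dz": 25}, {"dz": 17}, {"dz": 8}]' | grep -E 'eef|cont'
python3 -m jog '[{"dz": 2}, {}, {}]' | grep -E 'eef|cont'
python3 d.py 434.4 308.7 58
```

```text
eef_pos: [432.4, 307.4, 57.7]
contact_force: [-0.6, -0.6, -0.1]
eef_pos: [433.6, 310.3, 59.0]
contact_force: [0.1, 0.2, 0.1]
shift [-1.6  0.9  1. ] turn [ 0.002 -0.002  0.   ]
t 22.53 pos [433.6 310.3  59. ] j7 -1.03 F [0.1 0.2 0.1] grip 0.751 0.0
```

```bash
python3 -m jog '[{"dx": -1.5, "dy": 1, "dz": 1}, {}, {}]' | grep -E 'eef|cont'
python3 -m jog '[{}, {}, {}, {}, {}]' 0 30
python3 -m jog '[{}, {}]'| grep -E 'eef|cont|grip'
python3 -m jog '[{"dz": -6}, {"dz": -18}, {"dz": -28}, {"dz": -28}, {"dz": -20}]' | grep -E 'eef|cont|grip'
python3 -m jog '[{"dz": -8}, {}, {}]' | grep -E 'eef|cont|grip'
python3 d.py 617.8 -41.2 150
```

```text
eef_pos: [434.0, 308.4, 57.6]
contact_force: [0.2, 0.8, 0.0]
t: 23.2
eef_pos: [433.6, 308.4, 57.2]
tcp_rot: [2.323, 2.115, 0.001]
contact_force: [0.3, -0.1, 3.6]
grip_width: 0.469
grip_force: 30.4
eef_pos: [433.6, 308.5, 57.2]
contact_force: [-0.4, -0.3, 3.6]
grip_width: 0.473
grip_force: 30.5
eef_pos: [433.2, 308.6, 158.4]
contact_force: [1.1, 1.0, -1.3]
grip_width: 0.467
grip_force: 30.7
eef_pos: [432.8, 307.6, 163.8]
contact_force: [0.1, -0.8, -1.6]
grip_width: 0.472
grip_force: 30.7
shift [-329.9  216.9   13.9] turn [-0.001  0.001  0.001]
t 24.03 pos [432.8 307.6 163.8] j7 -0.95 F [ 0.1 -0.8 -1.6] grip 0.472 30.7
```

```bash
python3 -m jog '[{"dx": -12, "dy": 2}, {"dx": -24, "dy": 4}, {"dx": -32, "dy": 6}, {"dx": -34, "dy": 6}, {"dx": -34, "dy": 6}]' | grep -E 'eef'
python3 -m jog '[{"dx": -34, "dy": 6}, {"dx": -34, "dy": 8}, {"dx": -34, "dy": 14}, {"dx": -30, "dy": 20}, {"dx": -26, "dy": 24}]' | grep -E 'eef'
python3 -m jog '[{"dx": -18, "dy": 28}, {"dx": -12, "dy": 28}, {"dx": -6, "dy": 26}, {"dy": 20}, {"dy": 12}]' | grep -E 'eef'
python3 -m jog '[{"dy": 6}, {}, {}, {}]' | grep -E 'eef'
python3 d.py 617.8 -41.5 63.2
```

```text
eef_pos: [443.0, 167.6, 162.8]
eef_pos: [498.8, 2.3, 162.9]
eef_pos: [611.7, -43.0, 161.8]
eef_pos: [615.9, -40.5, 164.1]
shift [ -0.8   2.2 100.9] turn [-0.002  0.     0.002]
t 25.62 pos [615.9 -40.5 164.1] j7 -0.22 F [-0.6  0.6 -1.7] grip 0.471 30.8
```

```bash
python3 -m jog '[{"dx": -0.5, "dy": 1, "dz": 10}, {"dy": 1, "dz": 18}, {"dz": 22}, {"dz": 18}, {"dz": 12}]' | grep -E 'eef'
python3 -m jog '[{"dz": 6}, {"dz": 3}, {}, {}, {}]' | grep -E 'eef'
python3 d.py 617.8 -41.5 63.2
```

```text
eef_pos: [617.2, -41.5, 82.2]
eef_pos: [620.5, -41.1, 77.2]
shift [-0.6 -2.7 13.9] turn [ 0.003 -0.     0.001]
t 26.45 pos [620.5 -41.1  77.2] j7 -0.25 F [-0.3  1.1 -0.7] grip 0.472 30.9
```

```bash
python3 -m jog '[{"dx": -0.5, "dy": -2, "dz": 4}, {"dz": 4}, {"dz": 2}, {}, {}]' | grep -E 'eef|cont'
python3 -m jog '[{"dz": 1}, {"dz": 0.5}, {"dz": 0.5}, {}, {}]' | grep -E 'eef|cont'
python3 d.py 617.8 -41.5 63.2
```

```text
eef_pos: [617.1, -41.6, 65.5]
contact_force: [0.7, 0.3, -1.6]
eef_pos: [617.3, -41.6, 63.8]
contact_force: [-0.1, -0.2, -1.6]
shift [0.1 0.4 0.6] turn [-0.     0.     0.001]
t 27.28 pos [617.3 -41.6  63.8] j7 -0.26 F [-0.1 -0.2 -1.6] grip 0.468 30.9
```

```bash
python3 -m jog '[{"dz": 0.5}, {}]' | grep -E 'eef|cont'
python3 -m jog '[{"dz": 0.5}, {}]' | grep -E 'eef|cont'
python3 -m jog '[{"dz": 0.5}, {}]' | grep -E 'eef|cont'
```

```text
eef_pos: [617.5, -41.6, 63.3]
contact_force: [-0.2, 0.2, -1.3]
eef_pos: [617.5, -41.6, 63.3]
contact_force: [-1.4, 0.3, 1.7]
eef_pos: [617.6, -41.6, 63.2]
contact_force: [-1.3, 0.1, 5.3]
```

```bash
python3 -m jog '[{}, {}, {}, {}]' 0.75 | grep -E 'eef|cont|grip'
python3 -m jog '[{"dz": -5}, {"dz": -15}, {"dz": -30}, {"dz": -35}, {"dz": -35}]' | grep -E 'eef|cont'
python3 -m jog '[{"dy": -15, "dz": -10}, {"dy": -30}, {"dy": -36}, {"dy": -36}, {"dy": -36}]' | grep -E 'eef|cont'
python3 -m jog '[{"dx": -15, "dy": -20}, {"dx": -35, "dy": -10}, {"dx": -35}, {"dx": -35}, {"dx": -35}]' | grep -E 'eef|cont'
python3 -m jog '[{"dx": -35}, {"dx": -30}, {"dx": -15}, {}, {}]' | grep -E 'eef|cont'
python3 - <<'E'
from h import *
M={'250':(.5,0),'100':(0,0),'50':(0,0),'25':(0,0),'500':(0,0)}
mats={'top':[(633.2,136.7),(624.8,47.2),(616.7,-42),(607.7,-131.2)],'scene':[(636.2,138.4),(627.6,48.9),(618.9,-40.3),(610.8,-129.3)]}
for n in('top','scene'):
    img=cams.get_image(n); cv2.imwrite(f'pics/{n}4.png',img); T=tops(n,img)
    for b,m in zip(('250','100','50','25'),mats[n]):
        c=min(T,key=lambda t:np.hypot(*(topxy(n,t[0],b,6)[0]-m))); print(n,b,(topxy(n,c[0],b,6)[0]-m).round(1))
    print([topxy(n,t[0],'500',6)[0].round(1) for t in T])
print(manip.observe()['t'])
E
```

```text
eef_pos: [617.3, -41.6, 62.0]
contact_force: [-0.1, -0.3, 0.4]
grip_width: 0.75
grip_force: 0.0
eef_pos: [616.7, -41.6, 183.2]
contact_force: [1.3, -0.1, 0.1]
eef_pos: [463.5, -26.9, 192.5]
contact_force: [0.7, 0.7, 1.4]
eef_pos: [420.2, -180.1, 193.1]
contact_force: [2.3, 0.4, -0.8]
eef_pos: [413.0, -258.6, 192.4]
contact_force: [0.9, 1.1, -0.4]
top 250 [-0.8 -0.2]
top 100 [-0.6 -0.6]
top 50 [-0.2  0.6]
top 25 [-0.4 -0. ]
[array([642.1, 225.7]), array([619. , 129.4]), array([599.4,  41.4]), array([588.6, -38. ]), array([ 575.9, -115.9])]
scene 250 [-1.8  0.4]
scene 100 [-1.  -0.2]
scene 50 [0.3 0.9]
scene 25 [-0.6 -0.5]
[array([567.4, 680.1]), array([644.1, 228.1]), array([650.3, 114.6]), array([657.5,  12.6]), array([655.8, -70.2]), array([ 654. , -152.5])]
29.8833
```

View pics/scene4.png

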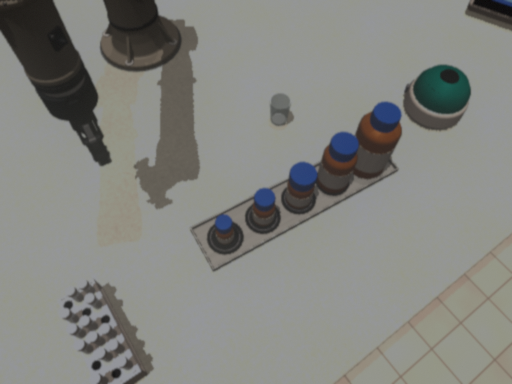

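All five bottles stand in falling order, each within 2 mm of its mat's centre. The 500 ml has not moved, and the arm is clear.

```bash
python3 -c "
from cell import job; print(job.hand_in())"
```

```text
the job is handed in; nothing more can be done
None
```

The job is handed in (no verdict was returned): the 250, 100, 50 and 25 ml bottles stand upright in falling order beside the untouched 500 ml, each measured within 2 mm of its mat's centre, at about 30 s on the robot's clock.

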